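Find the slack template knob on the lathe copier and mark it

ROBOT

A 6-joint arm with a two-finger parallel gripper is mounted at the origin on the work surface. World frame = base frame: x ahead of the robot, y to its left, z up, the work surface at z = 0. Lengths are in m, angles in rad, forces in N, time in s.
With the tool pointing down it reaches from about 0.375 to 0.975 m from the base axis. Payload 3.8 kg.
Tool frame: the origin (TCP) lies where the fingers leave the gripper's body, on its centre line; the fingertips stand bot.tip_extent ahead of it and the grasp point (between the pads) lies 54 mm ahead of it (bot.tip_extent is the distance from the TCP to the fingertips, in m); z points along the fingers, y is the line along which they close (so a half turn about z gives the same grasp; the last joint's range is limited). The gripper opens to 85 mm and grips with 20 to 120 N. Pads are 22 mm wide; open, the fingers measure 114 mm over their backs; the gripper's body (76 mm by 85 mm) begins 54 mm behind the grasp point. The pads swing forward as they close: fully open they stand 13 mm farther back than shut.
Start: joints at [1.11, 0.264, 1.604, -0, 1.274, -0.037], TCP at [0.278, 0.615, 0.304] pointing down, gripper open.
Joint ranges: [-2.63, 2.63], [-0.94, 2.18], [0.31, 2.57], [-1.31, 4.45], [0, 2.66], [-2.55, 2.55]. Speed limits (rad/s): [2.57, 2.57, 3.14, 3.14, 3.14, 3.14].

INTERFACE

Orientations are given as a unit quaternion [x, y, z, w].
In Python, from workcell import monitor, eyes, ticket, bot gives the robot as it stands.
- The arm moves only by the tool apply_moves, never from a script. Its argument "steps" is a list of rows, each an object with "offset": the shift along the world's x, y, z in m, a list of three; "rotation": the turn, a rotation vector about the world's x, y, z in rad, a list of three; "gripper": the gripper's target within -1 to 1 (fully open at 1, half-way at 0, shut at -1). In form: [{"offset": [dx, dy, dz], "rotation": [ax, ay, az], "gripper": gripper}, ...]. A call has exactly 8 rows; each row is the pose to reach, as a shift and turn from the pose commanded when the call began; what a row does not reach only later rows make up. A row lasts 1/10 s, in which the tool goes at most 50 mm and 8.59 degrees, less where a joint would pass 70% of its speed; a pose out of reach is approached as far as the arm can. A call with a gripper value outside its range is refused whole. The fingers move at their own pace and stop on an object; "grip_force" is the grip in N (left out, the last holds). Time passes only in rows, so rows that repeat a pose let the fingers close, or fill a call up. It gives the time, the measured TCP pose, the force, the opening and the grip force at its end, in the units of the state.
- monitor.state(): the state, without advancing time (a new reading comes with each control period).
- eyes.get_image(name): name is "side" or "top" or "wrist"; returns (picture, depth): 384x512x3 uint8, blue, green, red; 384x512 float32, m along the optical axis (not along the pixel's ray), 0 where there is no reading.
- eyes.camera_params(name): a dict with "vertical_fov" (degrees; the focal length in pixels is half the picture's height over the tangent of half this angle, whatever the lens; pixels are square), "cx", "cy" (the principal point, pixels), "rvec" (rotation vector, rad) and "tvec" (3), from world to camera coordinates, as OpenCV has them; the wrist camera has in their place "T_tool_cam" (4x4, takes a point from camera to tool coordinates, whose origin is the TCP and whose axes are the flange's). Camera axes: x right, y down, z forward; pixel columns grow to the right and rows downward; lengths in m; the calibration is good to about 2 mm. A picture is of the moment at which its call begins: read the wrist's pose just before it. camera_params takes no time and is no camera call.
- ticket.hand_in(): hands the job in; it is judged then, once.
The state is a dict: "time_s": time; "joints": joint angles; "joint_velocities": joint speeds; "effort": joint torques, N m; "ee_pos": TCP position; "orientation": TCP orientation; "ft_force": force on the tool from outside, world axes, zero at the start; "torque": the same for the moment, N m; "grip_width": opening from 0.0 (shut) to 1.0 (fully open); "grip_force": force on a finger pad.
Only numpy, scipy, OpenCV 4.12 (cv2) and the standard library are available. Lean on these libraries where they do the work, as an engineer would, in place of code of your own. Each camera call takes 0.05 s, during which the arm holds its last target. There are 200 camera calls.

TASK

One of the three black knobs that clamp the maple template on the copying attachment has worked loose. From the robot's left to its right, try each one clockwise up to about 0.5 N m and no further, so that the tight ones stay as they are; turn the loose one on by at least 20 degrees and at most a third of a turn to be sure of it. Then stand the red marker upright in the middle of that knob's top, let go, and leave everything else on the bench where it is.

Things in the scene. Friction and masses are not known exactly. Their poses are not given: they have to be found in the camera images.
- top_left (a point): top centre of the black cross knob at the left (+y) end of the template, on its axis, 64 mm above the bench; axes turn with the knob: z up, x and y along its four lobes. Knob: 40 mm over opposite lobe tips, lobes 14 mm wide, round ended, 18 mm deep below the flat top. Flat pads take it best 45 degrees between x and y, on two lobes each (32 mm across).
- knob_left (a joint): clockwise (tightening) turn of the knob at the left (+y) end since the start, rad; 0 at the start, tight or loose. A tight knob only twists springily, 5 to 5.5 N m per rad (0.1 rad at 0.5 N m), and comes back when let go; over 0.9 N m it slips and stays turned. A loose one turns on at 0.05 N m and stays. Which is loose changes each run.
- top_mid (a point): top centre of the black cross knob at the middle of the template, on its axis, 64 mm above the bench; axes turn with the knob: z up, x and y along its four lobes. Same knob as the left. Under its lobes a neck, 22 mm across and 14 mm tall, stands on a 34 mm washer on the template, whose top lies 34 mm below this point.
- knob_mid (a joint): clockwise (tightening) turn of the knob at the middle since the start, rad; 0 at the start, tight or loose. A tight knob only twists springily, 5 to 5.5 N m per rad (0.1 rad at 0.5 N m), and comes back when let go; over 0.9 N m it slips and stays turned. A loose one turns on at 0.05 N m and stays. Which is loose changes each run.
- top_right (a point): top centre of the black cross knob at the right (-y) end of the template, on its axis, 64 mm above the bench; axes turn with the knob: z up, x and y along its four lobes. Same knob as the left. Neighbouring knobs stand 90 to 121 mm apart.
- knob_right (a joint): clockwise (tightening) turn of the knob at the right (-y) end since the start, rad; 0 at the start, tight or loose. A tight knob only twists springily, 5 to 5.5 N m per rad (0.1 rad at 0.5 N m), and comes back when let go; over 0.9 N m it slips and stays turned. A loose one turns on at 0.05 N m and stays. Which is loose changes each run.
- red_marker: red pawn-shaped marker, 40 mm tall, 35 g: foot 25 mm across and 7 mm thick, waist 14 mm, head 21 mm across from 21 to 38 mm above the foot (grip it there). Origin at the centre of its underside, z up. It stands on the bench left or right of the copying attachment
- blue_marker: blue marker of the same shape, not for this job: leave it. Origin at the centre of its underside
- copier: copying attachment, fixed: aluminium plate 260 x 340 x 12 mm, origin under its centre, x towards its far long edge, y along the template. Maple template 18 mm thick on its far half (top 30 mm above the bench), the three knobs in a row along y about 50 mm beyond the origin; steel guide rod on the near side, 104 mm before the origin, 48 mm tall
- carriage: cutter carriage on the guide rod, fixed: two aluminium blocks with a cutter bar between them, 88 mm along y, reaching from 60 mm before to 60 mm beyond its origin along x, top 71 mm above the bench; origin on the underside of the blocks, 20 mm above the bench
- spare_knob: loose spare cross knob standing on the bench, 30 mm tall, 40 mm across, origin under its foot; bystander
- wrench: steel wrench lying on the near left of the bench; bystander
- dust_brush: bench brush lying on the right; bystander
- screw_jar: small jar, 60 mm across, 80 mm tall, far left; bystander
- caliper: digital caliper, 200 mm long, lying at the far right; bystander

How it is judged:
By the outcome, as a careful person would: the job done as asked, in the order asked, and still so for the second after the job is handed in, with the robot touching nothing.
It also fails if it takes over 64 s, if anything falls off the work surface, if the arm or the gripper's body presses on something with over 40 N, if the wrist force passes 120 N, or if a joint passes its speed limit or range.

## Working session

There is one attempt and no reset: what is moved stays moved. The work goes in short steps, Python scripts to look and compute and a tool call to move; the robot and the scene stay as the last step left them, time stands still between calls to the robot, and variables do not carry over. Pictures are saved under pics/ and viewed, at most 10 in all, crops included, and the job is handed in when it is done.

Besides the shell and the picture viewer there is one more tool, called after ">>>" by a JSON object that holds its "fn" and its "kwargs", one argument or row to a line. apply_moves: Moves the arm, as the interface text tells. Its arguments: {"type":"object","properties":{"steps":{"type":"array"},"grip_force":{"type":"number"}},"required":["steps"]}

```bash
mkdir -p pics
cat > h.py <<'E'
import numpy as np, cv2
from scipy.spatial.transform import Rotation as R
from workcell import monitor, eyes, ticket, bot
def cam(name):
    s=monitor.state(); p=eyes.camera_params(name); im,d=eyes.get_image(name)
    f=192/np.tan(np.radians(p['vertical_fov'])/2)
    T=np.eye(4)
    if name=='wrist':
        A=np.eye(4);A[:3,:3]=R.from_quat(s['orientation']).as_matrix();A[:3,3]=s['ee_pos'];T=A@np.array(p['T_tool_cam'])
    else:
        r=cv2.Rodrigues(np.array(p['rvec'],float))[0];T[:3,:3]=r.T;T[:3,3]=-r.T@np.array(p['tvec']).ravel()
    return im,d,f,p['cx'],p['cy'],T
def ray_z(c,u,v,z):
    im,d,f,cx,cy,T=c; r=T[:3,:3]@np.array([(u-cx)/f,(v-cy)/f,1]); return T[:3,3]+r*(z-T[2,3])/r[2]
def cloud(c):
    im,d,f,cx,cy,T=c; v,u=np.mgrid[:384,:512]
    P=np.stack([(u-cx)/f*d,(v-cy)/f*d,d],-1)@T[:3,:3].T+T[:3,3]; P[d==0]=np.nan; return P
def st():
    s=monitor.state(); 
    for k in s: print(k,np.round(s[k],4))
E
python3 - <<'E'
from h import *
import pickle
st(); print(bot.tip_extent, [x for x in dir(bot) if x[0]!='_'])
for n in['top','side']:
    c=cam(n);pickle.dump(c,open(n+'.pkl','wb'));print(n,c[2:5],c[5].round(3).tolist(), eyes.camera_params(n).keys())
    cv2.imwrite(f'pics/{n}.png',cv2.resize(c[0],(800,600)))
print(eyes.camera_params('wrist'))
E
```

```text
time_s 0.0
joints [ 1.1101  0.2647  1.6054  0.      1.2737 -0.0369]
joint_velocities [-0.0003 -0.0003 -0.0006  0.0025 -0.0001 -0.0013]
effort [-1.7000e-03 -5.1513e+01 -3.6731e+01 -3.0000e-04  1.3100e-02  0.0000e+00]
ee_pos [0.2773 0.6148 0.3026]
orientation [ 2.103e-01  9.776e-01 -1.100e-03 -3.000e-04]
ft_force [-0.759  -0.6903 -0.0047]
torque [-0.0629 -0.009  -0.0566]
grip_force 0.0
grip_width 1.0022
0.0726 ['PlanningError', 'tip_extent']
top (np.float64(409.99016287642803), 257.75905127749974, 194.64723438274913) [[0.002, -0.996, 0.088, 0.394], [-1.0, -0.003, -0.018, 0.01], [0.019, -0.088, -0.996, 1.277], [0.0, 0.0, 0.0, 1.0]] dict_keys(['vertical_fov', 'cx', 'cy', 'rvec', 'tvec'])
side (np.float64(375.2179694157896), 257.1972059709527, 189.46745517081848) [[0.829, -0.386, 0.405, 0.084], [-0.558, -0.544, 0.626, -0.685], [-0.022, -0.745, -0.666, 0.792], [0.0, 0.0, 0.0, 1.0]] dict_keys(['vertical_fov', 'cx', 'cy', 'rvec', 'tvec'])
{'vertical_fov': 64.20536475142052, 'cx': 254.64378983988163, 'cy': 196.62739367896424, 'T_tool_cam': array([[ 3.78182911e-04, -9.55946925e-01, -2.93539321e-01,
         7.47027608e-02],
       [ 9.99999781e-01,  2.02279124e-04,  6.29608057e-04,
        -4.22030631e-05],
       [-5.42495010e-04, -2.93539495e-01,  9.55946793e-01,
        -6.99387942e-02],
       [ 0.00000000e+00,  0.00000000e+00,  0.00000000e+00,
         1.00000000e+00]])}
```

View pics/top.png

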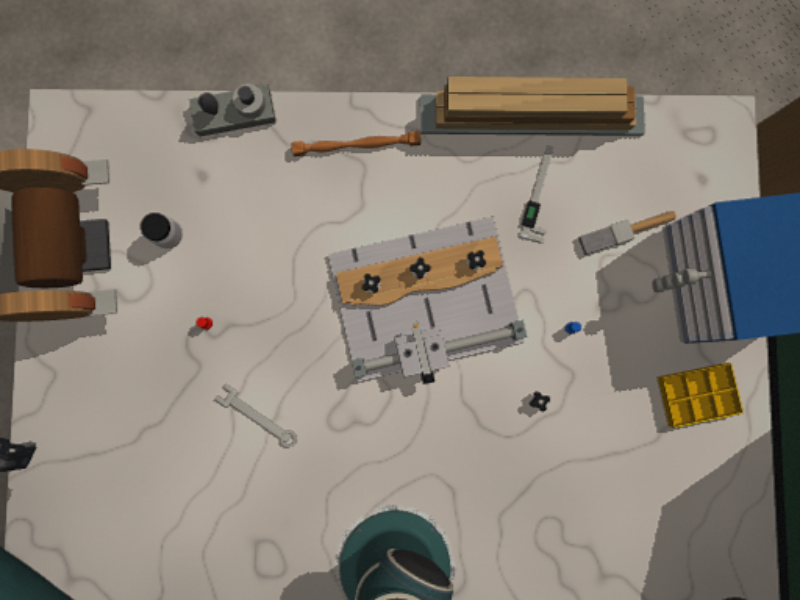

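View pics/side.png

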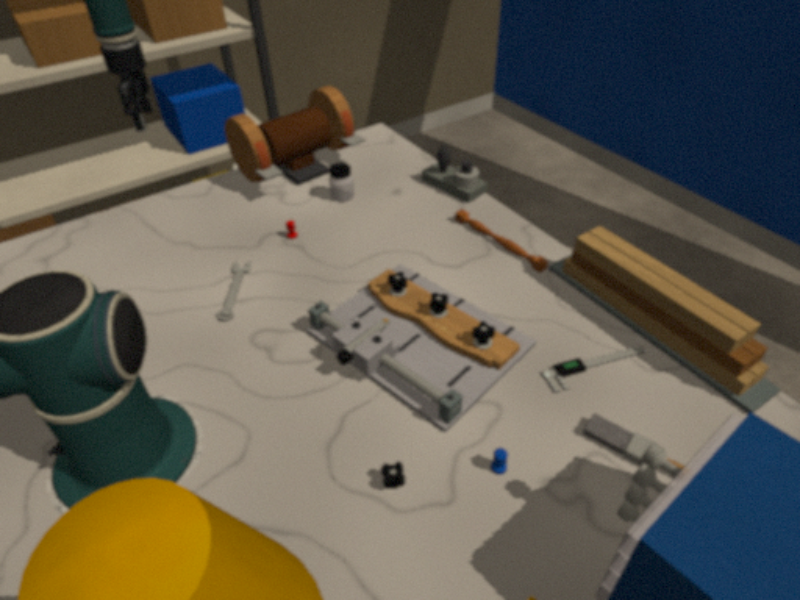

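The top view shows the knobs at about (371,283), (420,267) and (477,259), the red marker at (204,323), and the blue one at (573,328), all in 800x600 pixels.

Run:
```python
from h import *
import pickle
c=pickle.load(open('top.pkl','rb'))
for n,u,v,z in[('L',371,283,.06),('M',420,267,.06),('R',477,259,.06),('red',204,322,.03),('blue',573,327,.03)]:
    print(n,ray_z(c,u*.64,v*.64,z).round(4))
P=cloud(c)
# knob tops: height 57..72
m=(P[...,2]>.055)&(P[...,2]<.075)&(c[0].max(-1)<90)
n,l,s,ce=cv2.connectedComponentsWithStats(m.astype(np.uint8))
for i in range(1,n):
    if s[i,4]>15:print(s[i],ce[i],ray_z(c,*ce[i],.064).round(4),np.median(P[l==i][:,2]))
s=monitor.state();print(R.from_quat(s['orientation']).as_matrix().round(3).tolist())
```

```text
L [0.5419 0.0477 0.06  ]
M [ 0.5732 -0.046   0.06  ]
R [ 0.5892 -0.1558  0.06  ]
red [0.4682 0.3718 0.03  ]
blue [ 0.4603 -0.3472  0.03  ]
[284  56 121  23 343] [338.17784257  75.11370262] [ 0.8694 -0.2586  0.064 ] 0.06527405138281983
[153  60  10  10  32] [158.3125  64.875 ] [0.8966 0.2903 0.064 ] 0.06384622731754097
[130  64  10   9  25] [135.6   69.36] [0.8819 0.3586 0.064 ] 0.06653664624115585
[ 30 117  25   4  45] [ 41.88888889 118.42222222] [0.7281 0.6332 0.064 ] 0.06681831126053184
[  2 120  12   3  17] [  7.35294118 121.05882353] [0.7193 0.7349 0.064 ] 0.07067006269636589
[ 97 141  12  14  32] [104.5     149.40625] [0.6351 0.444  0.064 ] 0.06998860903593773
[299 160  12  12  90] [304.47777778 165.66666667] [ 0.5888 -0.1528  0.064 ] 0.06396382594185324
[262 165  13  13  86] [268.34883721 171.1744186 ] [ 0.5717 -0.0445  0.064 ] 0.06432908218070577
[231 175  12  12  87] [236.68965517 180.72413793] [0.5426 0.0499 0.064 ] 0.06386683425794604
[  7 204  18   2  18] [ 15.5 204.5] [0.47   0.6976 0.064 ] 0.06305791198199662
[276 220   5   5  18] [277.88888889 221.72222222] [ 0.421  -0.0726  0.064 ] 0.07141366967375362
[269 238   9   8  44] [273.34090909 241.52272727] [ 0.3628 -0.059   0.064 ] 0.05980942723500937
[231 344  44  15 106] [251.79245283 348.81132075] [0.0562 0.0035 0.064 ] 0.06451521718684794
[[-0.912, 0.411, -0.001], [0.411, 0.912, -0.002], [0.0, -0.002, -1.0]]
```

>>> {"fn": "apply_moves", "kwargs": {
  "steps": [
    {"offset": [0.018,-0.041,-0.005],"rotation": [0,0,0.08],"gripper": 1},
    {"offset": [0.037,-0.082,-0.01],"rotation": [0,0,0.16],"gripper": 1},
    {"offset": [0.055,-0.124,-0.015],"rotation": [0,0,0.24],"gripper": 1},
    {"offset": [0.074,-0.165,-0.02],"rotation": [0,0,0.32],"gripper": 1},
    {"offset": [0.092,-0.206,-0.025],"rotation": [0,0,0.4],"gripper": 1},
    {"offset": [0.11,-0.247,-0.03],"rotation": [0,0,0.48],"gripper": 1},
    {"offset": [0.129,-0.289,-0.035],"rotation": [0,0,0.56],"gripper": 1},
    {"offset": [0.147,-0.33,-0.04],"rotation": [0,0,0.64],"gripper": 1}
  ]
}}

```text
time_s: 0.9
ee_pos: [0.4247, 0.2834, 0.2633]
orientation: [-0.11, 0.994, -0.0, -0.0]
ft_force: [0.6, -0.2, -0.3]
grip_width: 0.999
grip_force: 0.0
```

>>> {"fn": "apply_moves", "kwargs": {
  "steps": [
    {"offset": [0.018,-0.041,-0.005],"rotation": [0,0,0],"gripper": 1},
    {"offset": [0.037,-0.082,-0.01],"rotation": [0,0,0],"gripper": 1},
    {"offset": [0.055,-0.124,-0.015],"rotation": [0,0,0],"gripper": 1},
    {"offset": [0.074,-0.165,-0.02],"rotation": [0,0,0],"gripper": 1},
    {"offset": [0.092,-0.206,-0.025],"rotation": [0,0,0],"gripper": 1},
    {"offset": [0.11,-0.247,-0.03],"rotation": [0,0,0],"gripper": 1},
    {"offset": [0.129,-0.289,-0.035],"rotation": [0,0,0],"gripper": 1},
    {"offset": [0.147,-0.33,-0.04],"rotation": [0,0,0],"gripper": 1}
  ]
}}

```text
time_s: 1.7
ee_pos: [0.5718, -0.0466, 0.2233]
orientation: [-0.108, 0.994, 0.0, -0.0]
ft_force: [1.1, 0.4, -0.3]
grip_width: 1.002
grip_force: 0.0
```

Run:
```python
from h import *
import pickle
st()
c=cam('wrist');pickle.dump(c,open('w1.pkl','wb'))
cv2.imwrite('pics/w1.png',cv2.resize(c[0],(800,600),interpolation=cv2.INTER_CUBIC))
P=cloud(c)
m=(P[...,2]>.058)&(P[...,2]<.070)
n,l,s,ce=cv2.connectedComponentsWithStats(m.astype(np.uint8))
for i in range(1,n):
    if s[i,4]>80:print(s[i],ce[i],np.nanmean(P[l==i],0).round(4))
```

```text
time_s 1.7
joints [-1.2480e-01  1.3820e-01  1.9082e+00  1.0000e-04  1.0956e+00 -1.9115e+00]
joint_velocities [-0.69    0.4192 -0.3758  0.0037 -0.0516 -0.6872]
effort [  2.1353 -44.2937 -32.0712  -0.1893   0.2357   0.6887]
ee_pos [ 0.5718 -0.0466  0.2233]
orientation [-1.077e-01  9.942e-01  1.000e-04 -2.000e-04]
ft_force [ 1.0558  0.3887 -0.2852]
torque [ 0.0451 -0.0411  0.0068]
grip_force 0.0
grip_width 1.0023
[ 235    0  135   71 3058] [300.22204055  18.67593198] [ 0.4403 -0.0444  0.0639]
[ 352  170   52   47 1447] [377.78092605 193.11748445] [0.5442 0.0458 0.0641]
[  92  176   46   40 1459] [114.80671693 195.38039753] [ 0.5901 -0.1546  0.0639]
[ 230  180   49   48 1355] [253.73136531 203.68191882] [ 0.5734 -0.047   0.0641]
```

View pics/w1.png

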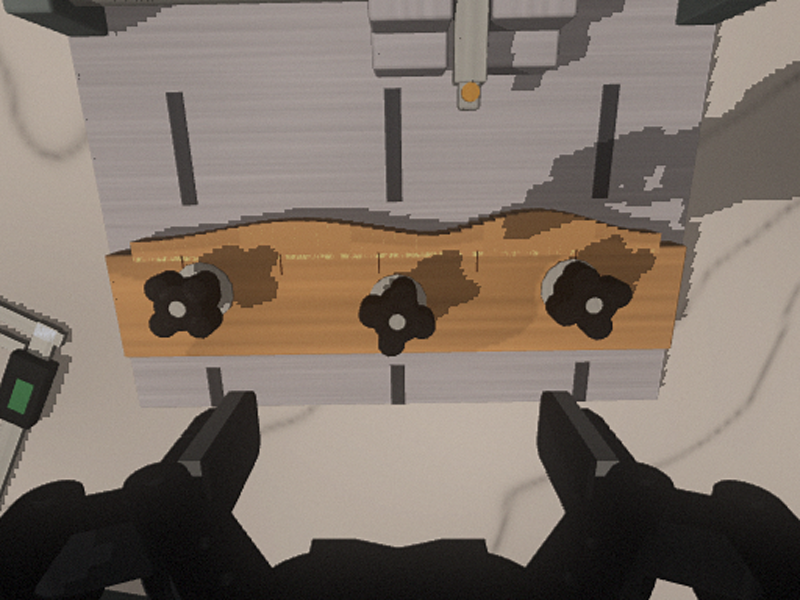

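The wrist view shows the three cross knobs. The left knob is on the image right at about (594,306), the middle at (397,322) and the right at (177,309), and nothing is near their sides. I'll retake the picture with the arm at rest and fit the lobe angles.

```bash
cat >> h.py <<'E'
def knobs(c):
    P=cloud(c); m=(P[...,2]>.059)&(P[...,2]<.069)
    n,l,s,ce=cv2.connectedComponentsWithStats(m.astype(np.uint8)); out=[]
    for i in range(1,n):
        if s[i,4]<400 or s[i,1]<60: continue
        v,u=np.nonzero(l==i); q=np.array([ray_z(c,a,b,.064)[:2] for a,b in zip(u,v)])
        best=None
        for _ in range(1):
            x0=q.mean(0); d=q-x0
            def A(p):  # residual of a cross mask
                return 0
        r=np.hypot(*d.T);t=np.arctan2(d[:,1],d[:,0]);w=r**4
        ph=np.angle((w*np.exp(4j*t)).sum())/4
        out.append((x0.round(4),round(np.degrees(ph),1),(np.ptp(q@[np.cos(ph),np.sin(ph)])*1e3).round(1),(np.ptp(q@[-np.sin(ph),np.cos(ph)])*1e3).round(1),s[i,4]))
    return out
E
python3 - <<'E'
from h import *
s=monitor.state()
c=cam('wrist');s=monitor.state();print(s['ee_pos'],s['orientation'],np.round(s['joints'],3))
c=cam('wrist');s=monitor.state();print(s['ee_pos'],s['torque'],np.abs(s['joint_velocities']).max())
c=cam('wrist')
for k in knobs(c):print(k)
M=R.from_quat(s['orientation']).as_matrix();print('y axis yaw',np.degrees(np.arctan2(M[1,1],M[0,1])))
E
```

```text
[ 0.57273745 -0.04931528  0.22287403] [-1.05518514e-01  9.94416948e-01 -8.52021254e-04 -2.24849177e-04] [-0.128  0.141  1.906 -0.002  1.095 -1.91 ]
[ 0.57177516 -0.04713747  0.22290317] [ 0.03258899 -0.01306785  0.0166111 ] 0.05115875010900921
(array([0.5443, 0.046 ]), np.float64(33.4), np.float64(40.8), np.float64(40.4), np.int32(1438))
(array([ 0.5903, -0.1548]), np.float64(-33.8), np.float64(41.3), np.float64(39.7), np.int32(1426))
(array([ 0.5736, -0.0471]), np.float64(-0.7), np.float64(40.2), np.float64(39.1), np.int32(1331))
y axis yaw 102.14924558053649
```

>>> {"fn": "apply_moves", "kwargs": {
  "steps": [
    {"offset": [-0.007,0.023,0],"rotation": [0,0,-0.1],"gripper": 1},
    {"offset": [-0.014,0.046,-0.005],"rotation": [0,0,-0.2],"gripper": 1},
    {"offset": [-0.021,0.07,-0.02],"rotation": [0,0,-0.3],"gripper": 1},
    {"offset": [-0.028,0.093,-0.04],"rotation": [0,0,-0.414],"gripper": 1},
    {"offset": [-0.028,0.093,-0.058],"rotation": [0,0,-0.414],"gripper": 1},
    {"offset": [-0.028,0.093,-0.058],"rotation": [0,0,-0.414],"gripper": 1},
    {"offset": [-0.028,0.093,-0.058],"rotation": [0,0,-0.414],"gripper": 1},
    {"offset": [-0.028,0.093,-0.058],"rotation": [0,0,-0.414],"gripper": 1}
  ]
}}

```text
time_s: 2.7
ee_pos: [0.5442, 0.0486, 0.1672]
orientation: [0.098, 0.995, 0.0, 0.001]
ft_force: [-0.1, -0.3, -0.2]
grip_width: 1.0
grip_force: 0.0
```

```bash
cat > look.py <<'E'
from h import *
c=cam('wrist')
for k in knobs(c):print(k)
s=monitor.state();M=R.from_quat(s['orientation']).as_matrix()
print(s['time_s'],np.round(s['ee_pos'],4),'yaw',np.degrees(np.arctan2(M[1,1],M[0,1])).round(2),'tz',np.round(s['torque'],3),np.round(s['joints'],2))
E
python3 look.py
```

```text
(array([0.5436, 0.0477]), np.float64(33.6), np.float64(40.1), np.float64(40.2), np.int32(2198))
2.75 [0.5444 0.0483 0.1673] yaw 78.67 tz [ 0.005 -0.003  0.036] [ 0.04  0.15  2.01  0.    0.98 -1.33]
```

>>> {"fn": "apply_moves", "kwargs": {
  "steps": [
    {"offset": [0,-0.001,-0.02],"rotation": [0,0,0],"gripper": 1},
    {"offset": [0,-0.001,-0.04],"rotation": [0,0,0],"gripper": 1},
    {"offset": [0,-0.001,-0.056],"rotation": [0,0,0],"gripper": 1},
    {"offset": [0,-0.001,-0.056],"rotation": [0,0,0],"gripper": -1},
    {"offset": [0,-0.001,-0.056],"rotation": [0,0,0],"gripper": -1},
    {"offset": [0,-0.001,-0.056],"rotation": [0,0,0],"gripper": -1},
    {"offset": [0,-0.001,-0.056],"rotation": [0,0,0],"gripper": -1},
    {"offset": [0,-0.001,-0.056],"rotation": [0,0,0],"gripper": -1}
  ],
  "grip_force": 50
}}

```text
time_s: 3.55
ee_pos: [0.5448, 0.0474, 0.1116]
orientation: [0.099, 0.995, 0.0, 0.001]
ft_force: [-0.8, 0.3, 5.3]
grip_width: 0.361
grip_force: 49.4
```

```bash
cat > s.py <<'E'
from h import *
s=monitor.state();M=R.from_quat(s['orientation']).as_matrix()
print(s['time_s'],np.round(s['ee_pos'],4),'yaw',np.degrees(np.arctan2(M[1,1],M[0,1])).round(2),'T',np.round(s['torque'],3),'F',np.round(s['ft_force'],2),'grip',np.round([s['grip_width']*85,s['grip_force']],2),'j6',round(s['joints'][5],3))
E
python3 s.py
```

```text
3.55 [0.5448 0.0474 0.1116] yaw 78.66 T [0.129 0.125 0.013] F [-0.84  0.33  5.33] grip [30.72 49.37] j6 -1.332
```

>>> {"fn": "apply_moves", "kwargs": {
  "steps": [
    {"offset": [0,0,0],"rotation": [0,0,-0.02],"gripper": -1},
    {"offset": [0,0,0],"rotation": [0,0,-0.04],"gripper": -1},
    {"offset": [0,0,0],"rotation": [0,0,-0.06],"gripper": -1},
    {"offset": [0,0,0],"rotation": [0,0,-0.08],"gripper": -1},
    {"offset": [0,0,0],"rotation": [0,0,-0.09],"gripper": -1},
    {"offset": [0,0,0],"rotation": [0,0,-0.09],"gripper": -1},
    {"offset": [0,0,0],"rotation": [0,0,-0.09],"gripper": -1},
    {"offset": [0,0,0],"rotation": [0,0,-0.09],"gripper": -1}
  ]
}}

```text
time_s: 4.35
ee_pos: [0.5448, 0.0474, 0.1116]
orientation: [0.143, 0.99, 0.0, 0.001]
ft_force: [-0.4, 0.4, 6.5]
grip_width: 0.359
grip_force: 49.6
```

```bash
python3 s.py
```

```text
4.35 [0.5448 0.0474 0.1116] yaw 73.51 T [ 0.015  0.22  -0.076] F [-0.41  0.37  6.47] grip [30.51 49.57] j6 -1.242
```

>>> {"fn": "apply_moves", "kwargs": {
  "steps": [
    {"offset": [0,0,0],"rotation": [0,0,-0.09],"gripper": -1},
    {"offset": [0,0,0],"rotation": [0,0,-0.18],"gripper": -1},
    {"offset": [0,0,0],"rotation": [0,0,-0.27],"gripper": -1},
    {"offset": [0,0,0],"rotation": [0,0,-0.36],"gripper": -1},
    {"offset": [0,0,0],"rotation": [0,0,-0.45],"gripper": -1},
    {"offset": [0,0,0],"rotation": [0,0,-0.54],"gripper": -1},
    {"offset": [0,0,0],"rotation": [0,0,-0.6],"gripper": -1},
    {"offset": [0,0,0],"rotation": [0,0,-0.6],"gripper": -1}
  ]
}}

```text
time_s: 5.15
ee_pos: [0.5448, 0.0475, 0.1116]
orientation: [0.43, 0.903, 0.001, 0.001]
ft_force: [-2.3, 0.1, 6.9]
grip_width: 0.361
grip_force: 49.6
```

```bash
python3 s.py
```

```text
5.15 [0.5448 0.0475 0.1116] yaw 39.06 T [0.04  0.25  0.018] F [-2.27  0.05  6.91] grip [30.69 49.58] j6 -0.641
```

>>> {"fn": "apply_moves", "kwargs": {
  "steps": [
    {"offset": [0,0,0],"rotation": [0,0,0],"gripper": 1},
    {"offset": [0,0,0],"rotation": [0,0,0],"gripper": 1},
    {"offset": [0,0,0],"rotation": [0,0,0],"gripper": 1},
    {"offset": [0,0,0],"rotation": [0,0,0],"gripper": 1},
    {"offset": [0,0,0.02],"rotation": [0,0,0],"gripper": 1},
    {"offset": [0,0,0.056],"rotation": [0,0,0],"gripper": 1},
    {"offset": [0,0,0.056],"rotation": [0,0,0],"gripper": 1},
    {"offset": [0,0,0.056],"rotation": [0,0,0],"gripper": 1}
  ]
}}

```text
time_s: 5.95
ee_pos: [0.5444, 0.0473, 0.167]
orientation: [0.429, 0.903, 0.001, 0.001]
ft_force: [-0.7, 0.9, -0.7]
grip_width: 1.0
grip_force: 0.0
```

```bash
python3 look.py
```

```text
(array([ 0.4329, -0.0349]), np.float64(15.1), np.float64(59.5), np.float64(91.8), np.int32(5032))
(array([0.5441, 0.0485]), np.float64(-6.1), np.float64(40.5), np.float64(40.0), np.int32(2191))
(array([ 0.567 , -0.0394]), np.float64(-26.7), np.float64(21.1), np.float64(35.1), np.int32(821))
6.0 [0.5434 0.0473 0.1657] yaw 39.13 tz [ 0.002  0.044 -0.045] [ 0.04  0.15  2.01 -0.    0.98 -0.64]
```

>>> {"fn": "apply_moves", "kwargs": {
  "steps": [
    {"offset": [0.007,-0.023,0],"rotation": [0,0,0.03],"gripper": 1},
    {"offset": [0.014,-0.046,0],"rotation": [0,0,0.06],"gripper": 1},
    {"offset": [0.022,-0.07,0],"rotation": [0,0,0.09],"gripper": 1},
    {"offset": [0.0287,-0.094,0],"rotation": [0,0,0.09],"gripper": 1},
    {"offset": [0.0287,-0.094,0],"rotation": [0,0,0.09],"gripper": 1},
    {"offset": [0.0287,-0.094,0],"rotation": [0,0,0.09],"gripper": 1},
    {"offset": [0.0287,-0.094,0],"rotation": [0,0,0.09],"gripper": 1},
    {"offset": [0.0287,-0.094,0],"rotation": [0,0,0.09],"gripper": 1}
  ]
}}

```text
time_s: 6.8
ee_pos: [0.5717, -0.0458, 0.1653]
orientation: [0.388, 0.922, -0.0, -0.001]
ft_force: [-0.9, 0.9, 0.7]
grip_width: 1.0
grip_force: 0.0
```

```bash
python3 look.py
```

```text
(array([ 0.5736, -0.0456]), np.float64(-0.7), np.float64(40.4), np.float64(39.9), np.int32(2208))
(array([ 0.59  , -0.1445]), np.float64(-5.9), np.float64(31.4), np.float64(21.6), np.int32(800))
6.85 [ 0.5718 -0.0458  0.1655] yaw 44.35 tz [-0.02   0.05  -0.032] [-0.12  0.2   1.95  0.    0.99 -0.9 ]
```

>>> {"fn": "apply_moves", "kwargs": {
  "steps": [
    {"offset": [0.0015,0,-0.02],"rotation": [0,0,0],"gripper": 1},
    {"offset": [0.0015,0,-0.04],"rotation": [0,0,0],"gripper": 1},
    {"offset": [0.0015,0,-0.055],"rotation": [0,0,0],"gripper": 1},
    {"offset": [0.0015,0,-0.055],"rotation": [0,0,0],"gripper": -1},
    {"offset": [0.0015,0,-0.055],"rotation": [0,0,0],"gripper": -1},
    {"offset": [0.0015,0,-0.055],"rotation": [0,0,0],"gripper": -1},
    {"offset": [0.0015,0,-0.055],"rotation": [0,0,0],"gripper": -1},
    {"offset": [0.0015,0,-0.055],"rotation": [0,0,0],"gripper": -1}
  ]
}}

```text
time_s: 7.65
ee_pos: [0.5746, -0.0468, 0.1123]
orientation: [0.388, 0.921, 0.0, 0.001]
ft_force: [-0.4, -0.5, 4.4]
grip_width: 0.366
grip_force: 49.4
```

```bash
python3 s.py
```

```text
7.65 [ 0.5746 -0.0468  0.1123] yaw 44.29 T [0.054 0.111 0.052] F [-0.43 -0.46  4.4 ] grip [31.13 49.35] j6 -0.898
```

>>> {"fn": "apply_moves", "kwargs": {
  "steps": [
    {"offset": [0,0,0],"rotation": [0,0,-0.02],"gripper": -1},
    {"offset": [0,0,0],"rotation": [0,0,-0.04],"gripper": -1},
    {"offset": [0,0,0],"rotation": [0,0,-0.06],"gripper": -1},
    {"offset": [0,0,0],"rotation": [0,0,-0.07],"gripper": -1},
    {"offset": [0,0,0],"rotation": [0,0,-0.08],"gripper": -1},
    {"offset": [0,0,0],"rotation": [0,0,-0.08],"gripper": -1},
    {"offset": [0,0,0],"rotation": [0,0,-0.08],"gripper": -1},
    {"offset": [0,0,0],"rotation": [0,0,-0.08],"gripper": -1}
  ]
}}

```text
time_s: 8.45
ee_pos: [0.5746, -0.0468, 0.1123]
orientation: [0.425, 0.905, 0.0, 0.001]
ft_force: [-1.1, -0.1, 5.9]
grip_width: 0.363
grip_force: 49.7
```

```bash
python3 s.py
```

```text
8.45 [ 0.5746 -0.0468  0.1123] yaw 39.7 T [0.006 0.197 0.222] F [-1.07 -0.12  5.89] grip [30.84 49.67] j6 -0.817
```

>>> {"fn": "apply_moves", "kwargs": {
  "steps": [
    {"offset": [0,0,0],"rotation": [0,0,-0.01],"gripper": -1},
    {"offset": [0,0,0],"rotation": [0,0,-0.02],"gripper": -1},
    {"offset": [0,0,0],"rotation": [0,0,-0.02],"gripper": -1},
    {"offset": [0,0,0],"rotation": [0,0,-0.02],"gripper": -1},
    {"offset": [0,0,0],"rotation": [0,0,-0.02],"gripper": -1},
    {"offset": [0,0,0],"rotation": [0,0,-0.02],"gripper": -1},
    {"offset": [0,0,0],"rotation": [0,0,-0.02],"gripper": -1},
    {"offset": [0,0,0],"rotation": [0,0,-0.02],"gripper": -1}
  ]
}}

```text
time_s: 9.25
ee_pos: [0.5746, -0.0468, 0.1123]
orientation: [0.434, 0.901, 0.0, 0.001]
ft_force: [-1.0, 0.7, 6.6]
grip_width: 0.362
grip_force: 49.7
```

```bash
python3 s.py; python3 look.py
```

```text
9.25 [ 0.5746 -0.0468  0.1123] yaw 38.57 T [0.046 0.193 0.276] F [-0.97  0.66  6.59] grip [30.78 49.65] j6 -0.797
(array([ 0.573 , -0.0446]), np.float64(38.0), np.float64(59.9), np.float64(34.1), np.int32(4941))
9.3 [ 0.5746 -0.0468  0.1123] yaw 38.57 tz [0.09  0.158 0.273] [-0.12  0.27  1.98 -0.    0.89 -0.8 ]
```

>>> {"fn": "apply_moves", "kwargs": {
  "steps": [
    {"offset": [0,0,0],"rotation": [0,0,-0.01],"gripper": -1},
    {"offset": [0,0,0],"rotation": [0,0,-0.02],"gripper": -1},
    {"offset": [0,0,0],"rotation": [0,0,-0.03],"gripper": -1},
    {"offset": [0,0,0],"rotation": [0,0,-0.04],"gripper": -1},
    {"offset": [0,0,0],"rotation": [0,0,-0.04],"gripper": -1},
    {"offset": [0,0,0],"rotation": [0,0,-0.04],"gripper": -1},
    {"offset": [0,0,0],"rotation": [0,0,-0.04],"gripper": -1},
    {"offset": [0,0,0],"rotation": [0,0,-0.04],"gripper": -1}
  ]
}}

```text
time_s: 10.1
ee_pos: [0.5746, -0.0468, 0.1123]
orientation: [0.452, 0.892, 0.0, 0.001]
ft_force: [-1.1, -0.0, 6.3]
grip_width: 0.358
grip_force: 49.6
```

```bash
python3 s.py
```

```text
10.1 [ 0.5746 -0.0468  0.1123] yaw 36.31 T [0.085 0.201 0.471] F [-1.09 -0.02  6.28] grip [30.46 49.62] j6 -0.758
```

>>> {"fn": "apply_moves", "kwargs": {
  "steps": [
    {"offset": [0,0,0],"rotation": [0,0,0.035],"gripper": -1},
    {"offset": [0,0,0],"rotation": [0,0,0.07],"gripper": -1},
    {"offset": [0,0,0],"rotation": [0,0,0.105],"gripper": -1},
    {"offset": [0,0,0],"rotation": [0,0,0.14],"gripper": -1},
    {"offset": [0,0,0],"rotation": [0,0,0.14],"gripper": -1},
    {"offset": [0,0,0],"rotation": [0,0,0.14],"gripper": 1},
    {"offset": [0,0,0],"rotation": [0,0,0.14],"gripper": 1},
    {"offset": [0,0,0],"rotation": [0,0,0.14],"gripper": 1}
  ]
}}

```text
time_s: 10.9
ee_pos: [0.5735, -0.0467, 0.1106]
orientation: [0.389, 0.921, -0.0, -0.0]
ft_force: [-0.3, -0.4, -0.3]
grip_width: 0.859
grip_force: 0.0
```

>>> {"fn": "apply_moves", "kwargs": {
  "steps": [
    {"offset": [0,0,0],"rotation": [0,0,0],"gripper": 1},
    {"offset": [0,0,0.02],"rotation": [0,0,0],"gripper": 1},
    {"offset": [0,0,0.055],"rotation": [0,0,0],"gripper": 1},
    {"offset": [0,0,0.055],"rotation": [0,0,0],"gripper": 1},
    {"offset": [0,0,0.055],"rotation": [0,0,0],"gripper": 1},
    {"offset": [0,0,0.055],"rotation": [0,0,0],"gripper": 1},
    {"offset": [0,0,0.055],"rotation": [0,0,0],"gripper": 1},
    {"offset": [0,0,0.055],"rotation": [0,0,0],"gripper": 1}
  ]
}}

```text
time_s: 11.7
ee_pos: [0.573, -0.0466, 0.1646]
orientation: [0.388, 0.921, -0.0, -0.001]
ft_force: [-0.6, 0.2, -0.3]
grip_width: 1.0
grip_force: 0.0
```

```bash
python3 look.py
```

```text
(array([ 0.5736, -0.0457]), np.float64(-1.0), np.float64(40.1), np.float64(40.1), np.int32(2242))
(array([ 0.5905, -0.1446]), np.float64(-5.2), np.float64(32.4), np.float64(22.1), np.int32(815))
11.75 [ 0.5731 -0.0466  0.1648] yaw 44.29 tz [0.024 0.003 0.013] [-0.12  0.2   1.95 -0.    0.99 -0.9 ]
```

>>> {"fn": "apply_moves", "kwargs": {
  "steps": [
    {"offset": [0.003,-0.02,0],"rotation": [0,0,-0.12],"gripper": 1},
    {"offset": [0.006,-0.04,0],"rotation": [0,0,-0.24],"gripper": 1},
    {"offset": [0.01,-0.065,0],"rotation": [0,0,-0.36],"gripper": 1},
    {"offset": [0.014,-0.09,0],"rotation": [0,0,-0.48],"gripper": 1},
    {"offset": [0.017,-0.1075,0],"rotation": [0,0,-0.578],"gripper": 1},
    {"offset": [0.017,-0.1075,0],"rotation": [0,0,-0.578],"gripper": 1},
    {"offset": [0.017,-0.1075,0],"rotation": [0,0,-0.578],"gripper": 1},
    {"offset": [0.017,-0.1075,0],"rotation": [0,0,-0.578],"gripper": 1}
  ]
}}

```text
time_s: 12.55
ee_pos: [0.5904, -0.1534, 0.1654]
orientation: [0.634, 0.773, -0.0, -0.001]
ft_force: [-0.3, -0.5, -0.8]
grip_width: 1.003
grip_force: 0.0
```

```bash
python3 look.py
```

```text
(array([ 0.5913, -0.1542]), np.float64(-34.0), np.float64(40.4), np.float64(40.4), np.int32(2212))
12.6 [ 0.5904 -0.1533  0.1655] yaw 11.27 tz [ 0.012  0.018 -0.006] [-0.29  0.26  1.88  0.    1.   -0.49]
```

>>> {"fn": "apply_moves", "kwargs": {
  "steps": [
    {"offset": [0.0007,-0.0007,-0.02],"rotation": [0,0,0],"gripper": 1},
    {"offset": [0.0007,-0.0007,-0.04],"rotation": [0,0,0],"gripper": 1},
    {"offset": [0.0007,-0.0007,-0.054],"rotation": [0,0,0],"gripper": 1},
    {"offset": [0.0007,-0.0007,-0.054],"rotation": [0,0,0],"gripper": -1},
    {"offset": [0.0007,-0.0007,-0.054],"rotation": [0,0,0],"gripper": -1},
    {"offset": [0.0007,-0.0007,-0.054],"rotation": [0,0,0],"gripper": -1},
    {"offset": [0.0007,-0.0007,-0.054],"rotation": [0,0,0],"gripper": -1},
    {"offset": [0.0007,-0.0007,-0.054],"rotation": [0,0,0],"gripper": -1}
  ]
}}

```text
time_s: 13.4
ee_pos: [0.5915, -0.1553, 0.1134]
orientation: [0.635, 0.773, -0.0, 0.0]
ft_force: [-4.4, -0.6, 6.1]
grip_width: 0.361
grip_force: 49.9
```

```bash
python3 s.py
```

```text
13.4 [ 0.5915 -0.1553  0.1134] yaw 11.19 T [-0.044  0.512  0.008] F [-4.41 -0.56  6.13] grip [30.68 49.91] j6 -0.492
```

>>> {"fn": "apply_moves", "kwargs": {
  "steps": [
    {"offset": [0,0,0],"rotation": [0,0,-0.02],"gripper": -1},
    {"offset": [0,0,0],"rotation": [0,0,-0.04],"gripper": -1},
    {"offset": [0,0,0],"rotation": [0,0,-0.06],"gripper": -1},
    {"offset": [0,0,0],"rotation": [0,0,-0.08],"gripper": -1},
    {"offset": [0,0,0],"rotation": [0,0,-0.1],"gripper": -1},
    {"offset": [0,0,0],"rotation": [0,0,-0.1],"gripper": -1},
    {"offset": [0,0,0],"rotation": [0,0,-0.1],"gripper": -1},
    {"offset": [0,0,0],"rotation": [0,0,-0.1],"gripper": -1}
  ]
}}

```text
time_s: 14.2
ee_pos: [0.5916, -0.1553, 0.1134]
orientation: [0.672, 0.74, -0.0, 0.0]
ft_force: [-3.7, 0.0, 4.4]
grip_width: 0.361
grip_force: 50.0
```

```bash
python3 s.py
```

```text
14.2 [ 0.5916 -0.1553  0.1134] yaw 5.49 T [-0.021  0.424  0.253] F [-3.72  0.01  4.42] grip [30.72 50.03] j6 -0.393
```

Springy again, so this one looks tight. I'll go on to about 0.47 N m as with the middle knob.

>>> {"fn": "apply_moves", "kwargs": {
  "steps": [
    {"offset": [0,0,0],"rotation": [0,0,-0.01],"gripper": -1},
    {"offset": [0,0,0],"rotation": [0,0,-0.02],"gripper": -1},
    {"offset": [0,0,0],"rotation": [0,0,-0.03],"gripper": -1},
    {"offset": [0,0,0],"rotation": [0,0,-0.04],"gripper": -1},
    {"offset": [0,0,0],"rotation": [0,0,-0.04],"gripper": -1},
    {"offset": [0,0,0],"rotation": [0,0,-0.04],"gripper": -1},
    {"offset": [0,0,0],"rotation": [0,0,-0.04],"gripper": -1},
    {"offset": [0,0,0],"rotation": [0,0,-0.04],"gripper": -1}
  ]
}}

```text
time_s: 15.0
ee_pos: [0.5916, -0.1553, 0.1135]
orientation: [0.687, 0.727, -0.0, 0.001]
ft_force: [-3.9, 0.5, 5.0]
grip_width: 0.364
grip_force: 50.1
```

```bash
python3 s.py
```

```text
15.0 [ 0.5916 -0.1553  0.1135] yaw 3.23 T [0.016 0.466 0.439] F [-3.92  0.54  5.02] grip [30.92 50.05] j6 -0.353
```

>>> {"fn": "apply_moves", "kwargs": {
  "steps": [
    {"offset": [0,0,0],"rotation": [0,0,0.035],"gripper": -1},
    {"offset": [0,0,0],"rotation": [0,0,0.07],"gripper": -1},
    {"offset": [0,0,0],"rotation": [0,0,0.105],"gripper": -1},
    {"offset": [0,0,0],"rotation": [0,0,0.14],"gripper": -1},
    {"offset": [0,0,0],"rotation": [0,0,0.14],"gripper": -1},
    {"offset": [0,0,0],"rotation": [0,0,0.14],"gripper": 1},
    {"offset": [0,0,0],"rotation": [0,0,0.14],"gripper": 1},
    {"offset": [0,0,0],"rotation": [0,0,0.14],"gripper": 1}
  ]
}}

```text
time_s: 15.8
ee_pos: [0.5918, -0.155, 0.1122]
orientation: [0.635, 0.773, 0.0, 0.0]
ft_force: [0.2, -0.5, 0.6]
grip_width: 0.858
grip_force: 0.0
```

>>> {"fn": "apply_moves", "kwargs": {
  "steps": [
    {"offset": [0,0,0],"rotation": [0,0,0],"gripper": 1},
    {"offset": [0,0,0.02],"rotation": [0,0,0],"gripper": 1},
    {"offset": [0,0,0.06],"rotation": [0,0,0],"gripper": 1},
    {"offset": [0,0,0.1],"rotation": [0,0,0],"gripper": 1},
    {"offset": [0,0,0.12],"rotation": [0,0,0],"gripper": 1},
    {"offset": [0,0,0.12],"rotation": [0,0,0],"gripper": 1},
    {"offset": [0,0,0.12],"rotation": [0,0,0],"gripper": 1},
    {"offset": [0,0,0.12],"rotation": [0,0,0],"gripper": 1}
  ]
}}

```text
time_s: 16.6
ee_pos: [0.5904, -0.1546, 0.2298]
orientation: [0.635, 0.773, -0.001, -0.002]
ft_force: [0.0, -0.6, -1.4]
grip_width: 0.999
grip_force: 0.0
```

```bash
python3 look.py
```

```text
(array([ 0.5913, -0.1545]), np.float64(-34.0), np.float64(39.9), np.float64(39.8), np.int32(1277))
16.65 [ 0.5903 -0.1545  0.2295] yaw 11.17 tz [-0.063  0.003 -0.005] [-0.3   0.2   1.82 -0.    1.12 -0.49]
```

>>> {"fn": "apply_moves", "kwargs": {
  "steps": [
    {"offset": [-0.01,0.042,0],"rotation": [0,0,0],"gripper": 1},
    {"offset": [-0.02,0.084,0],"rotation": [0,0,0],"gripper": 1},
    {"offset": [-0.03,0.126,0],"rotation": [0,0,0],"gripper": 1},
    {"offset": [-0.04,0.168,0],"rotation": [0,0,0],"gripper": 1},
    {"offset": [-0.05,0.21,0],"rotation": [0,0,0],"gripper": 1},
    {"offset": [-0.06,0.252,0],"rotation": [0,0,0],"gripper": 1},
    {"offset": [-0.07,0.294,0],"rotation": [0,0,0],"gripper": 1},
    {"offset": [-0.08,0.336,0],"rotation": [0,0,0],"gripper": 1}
  ]
}}

```text
time_s: 17.45
ee_pos: [0.5099, 0.1824, 0.2301]
orientation: [0.635, 0.773, -0.001, -0.001]
ft_force: [0.7, 0.1, 0.2]
grip_width: 0.997
grip_force: 0.0
```

>>> {"fn": "apply_moves", "kwargs": {
  "steps": [
    {"offset": [-0.01,0.04,-0.01],"rotation": [0,0,0],"gripper": 1},
    {"offset": [-0.02,0.08,-0.02],"rotation": [0,0,0],"gripper": 1},
    {"offset": [-0.03,0.12,-0.035],"rotation": [0,0,0],"gripper": 1},
    {"offset": [-0.037,0.155,-0.05],"rotation": [0,0,0],"gripper": 1},
    {"offset": [-0.042,0.191,-0.06],"rotation": [0,0,0],"gripper": 1},
    {"offset": [-0.042,0.191,-0.06],"rotation": [0,0,0],"gripper": 1},
    {"offset": [-0.042,0.191,-0.06],"rotation": [0,0,0],"gripper": 1},
    {"offset": [-0.042,0.191,-0.06],"rotation": [0,0,0],"gripper": 1}
  ]
}}

```text
time_s: 18.25
ee_pos: [0.4692, 0.3711, 0.171]
orientation: [0.635, 0.773, -0.001, -0.0]
ft_force: [0.1, 0.2, 0.5]
grip_width: 1.0
grip_force: 0.0
```

```bash
cat > red.py <<'E'
from h import *
import sys
c=cam('wrist');b,g,r=[c[0][...,i].astype(int) for i in range(3)]
P=cloud(c); m=(r>70)&(r>2*g)&(r>2*b)
n,l,s,ce=cv2.connectedComponentsWithStats(m.astype(np.uint8)); i=1+np.argmax(s[1:,4]); m=l==i
q=P[m]; top=np.nanmax(np.nanpercentile(q[:,2],98)); h=q[q[:,2]>top-.006]
print(s[i],'top z',top,'cap',np.nanmean(h,0).round(4),'cap range',np.ptp(h,axis=0).round(4),'all',np.nanmin(q,0).round(4),np.nanmax(q,0).round(4))
t=monitor.state();print(t['time_s'],np.round(t['ee_pos'],4))
if len(sys.argv)>1: cv2.imwrite('pics/'+sys.argv[1],cv2.resize(c[0],(768,576)))
E
python3 red.py r1.png
```

```text
[244 181  29  41 803] top z 0.04084277620234027 cap [0.4704 0.376  0.0394] cap range [0.0195 0.0198 0.0046] all [ 0.4599  0.3517 -0.0005] [0.4823 0.3872 0.0413]
18.3 [0.4696 0.371  0.1715]
```

View pics/r1.png

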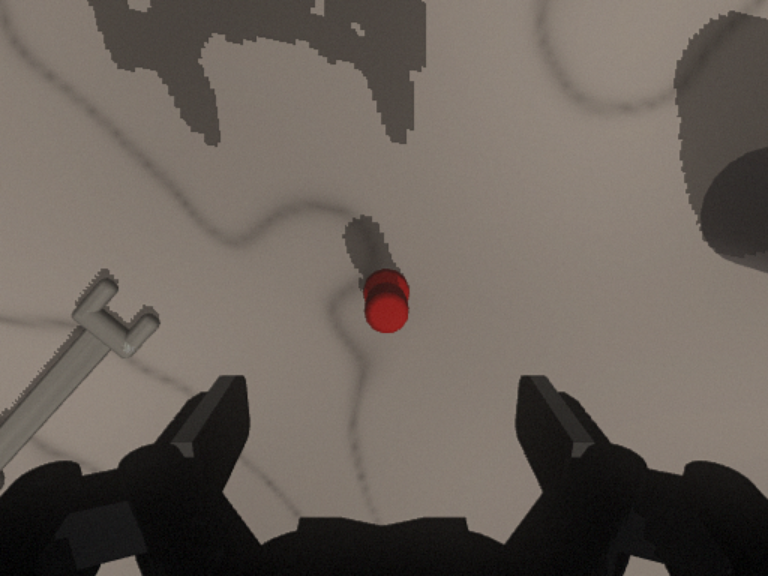

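The marker stands upright at pixel (387,312), clear of the wrench and the jar.

>>> {"fn": "apply_moves", "kwargs": {
  "steps": [
    {"offset": [0.001,0.005,-0.03],"rotation": [0,0,0],"gripper": 1},
    {"offset": [0.001,0.005,-0.06],"rotation": [0,0,0],"gripper": 1},
    {"offset": [0.001,0.005,-0.08],"rotation": [0,0,0],"gripper": 1},
    {"offset": [0.001,0.005,-0.087],"rotation": [0,0,0],"gripper": 0.3},
    {"offset": [0.001,0.005,-0.087],"rotation": [0,0,0],"gripper": 0},
    {"offset": [0.001,0.005,-0.087],"rotation": [0,0,0],"gripper": -0.2},
    {"offset": [0.001,0.005,-0.087],"rotation": [0,0,0],"gripper": -0.4},
    {"offset": [0.001,0.005,-0.087],"rotation": [0,0,0],"gripper": -0.4}
  ],
  "grip_force": 25
}}

```text
time_s: 19.1
ee_pos: [0.4714, 0.3776, 0.0864]
orientation: [0.635, 0.773, 0.001, 0.0]
ft_force: [-0.0, -0.6, -0.4]
grip_width: 0.301
grip_force: 0.0
```

```bash
python3 s.py; python3 red.py
```

```text
19.1 [0.4714 0.3776 0.0864] yaw 11.16 T [-0.027  0.02  -0.025] F [-0.02 -0.62 -0.44] grip [25.57  0.  ] j6 0.439
[ 228  228   46   76 2532] top z 0.04065664153911836 cap [0.4704 0.377  0.0393] cap range [0.0204 0.0208 0.0067] all [ 0.4585  0.3386 -0.0009] [0.4881 0.3877 0.0414]
19.15 [0.4712 0.3776 0.0862]
```

>>> {"fn": "apply_moves", "kwargs": {
  "steps": [
    {"offset": [0,-0.0005,-0.002],"rotation": [0,0,0],"gripper": -1},
    {"offset": [0,-0.0005,-0.002],"rotation": [0,0,0],"gripper": -1},
    {"offset": [0,-0.0005,-0.002],"rotation": [0,0,0],"gripper": -1},
    {"offset": [0,-0.0005,-0.002],"rotation": [0,0,0],"gripper": -1},
    {"offset": [0,-0.0005,-0.002],"rotation": [0,0,0],"gripper": -1},
    {"offset": [0,-0.0005,0.01],"rotation": [0,0,0],"gripper": -1},
    {"offset": [0,-0.0005,0.04],"rotation": [0,0,0],"gripper": -1},
    {"offset": [0,-0.0005,0.08],"rotation": [0,0,0],"gripper": -1}
  ]
}}

```text
time_s: 19.95
ee_pos: [0.469, 0.3755, 0.1638]
orientation: [0.635, 0.773, -0.002, -0.001]
ft_force: [-0.0, 0.2, -1.3]
grip_width: 0.231
grip_force: 24.6
```

```bash
python3 s.py; python3 red.py r2.png
```

```text
19.95 [0.469  0.3755 0.1638] yaw 11.18 T [0.014 0.001 0.004] F [-0.01  0.24 -1.26] grip [19.6  24.59] j6 0.439
[ 233  265   44   41 1429] top z 0.11945039849774937 cap [0.4693 0.3746 0.1181] cap range [0.0194 0.0202 0.0053] all [ 0.4598  0.2787 -0.0012] [0.5022 0.3836 0.12  ]
20.0 [0.473  0.3785 0.1731]
```

View pics/r2.png

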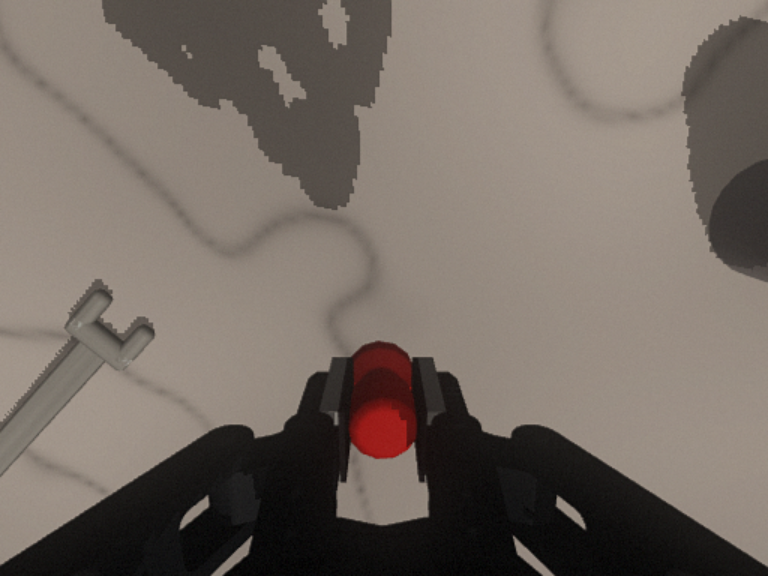

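The marker is held upright between the pads at (383,425). Now over to the left knob.

>>> {"fn": "apply_moves", "kwargs": {
  "steps": [
    {"offset": [0.006,-0.03,0.02],"rotation": [0,0,0],"gripper": -1},
    {"offset": [0.015,-0.07,0.03],"rotation": [0,0,0],"gripper": -1},
    {"offset": [0.024,-0.115,0.03],"rotation": [0,0,0],"gripper": -1},
    {"offset": [0.034,-0.16,0.03],"rotation": [0,0,0],"gripper": -1},
    {"offset": [0.044,-0.205,0.03],"rotation": [0,0,0],"gripper": -1},
    {"offset": [0.054,-0.25,0.03],"rotation": [0,0,0],"gripper": -1},
    {"offset": [0.064,-0.293,0.03],"rotation": [0,0,0],"gripper": -1},
    {"offset": [0.071,-0.32,0.03],"rotation": [0,0,0],"gripper": -1}
  ]
}}

```text
time_s: 20.8
ee_pos: [0.542, 0.0538, 0.1956]
orientation: [0.636, 0.772, 0.0, 0.001]
ft_force: [0.3, -0.3, -0.6]
grip_width: 0.232
grip_force: 24.6
```

>>> {"fn": "apply_moves", "kwargs": {
  "steps": [
    {"offset": [0.001,-0.009,0],"rotation": [0,0,0],"gripper": -1},
    {"offset": [0.001,-0.009,-0.01],"rotation": [0,0,0],"gripper": -1},
    {"offset": [0.001,-0.009,-0.02],"rotation": [0,0,0],"gripper": -1},
    {"offset": [0.001,-0.009,-0.03],"rotation": [0,0,0],"gripper": -1},
    {"offset": [0.001,-0.009,-0.03],"rotation": [0,0,0],"gripper": -1},
    {"offset": [0.001,-0.009,-0.03],"rotation": [0,0,0],"gripper": -1},
    {"offset": [0.001,-0.009,-0.03],"rotation": [0,0,0],"gripper": -1},
    {"offset": [0.001,-0.009,-0.03],"rotation": [0,0,0],"gripper": -1}
  ]
}}

```text
time_s: 21.6
ee_pos: [0.5428, 0.0479, 0.1654]
orientation: [0.635, 0.773, 0.0, 0.0]
ft_force: [-0.4, 0.1, 0.1]
grip_width: 0.234
grip_force: 24.6
```

```bash
python3 s.py; python3 red.py r3.png; python3 look.py
```

```text
21.6 [0.5428 0.0479 0.1654] yaw 11.21 T [-0.02   0.046  0.029] F [-0.38  0.15  0.13] grip [19.93 24.6 ] j6 -0.153
[ 233  228   45   78 2483] top z 0.12092010782515056 cap [0.5435 0.0476 0.1195] cap range [0.0198 0.0212 0.0066] all [ 0.5324 -0.0286  0.0273] [0.5712 0.0584 0.1215]
21.65 [0.5429 0.0478 0.1654]
(array([0.5435, 0.0551]), np.float64(-3.8), np.float64(38.6), np.float64(27.4), np.int32(1233))
(array([ 0.4109, -0.0383]), np.float64(-20.8), np.float64(65.9), np.float64(106.4), np.int32(5927))
21.7 [0.5428 0.0477 0.1654] yaw 11.18 tz [-0.046  0.054 -0.025] [ 0.04  0.15  2.02  0.    0.98 -0.15]
```

View pics/r3.png

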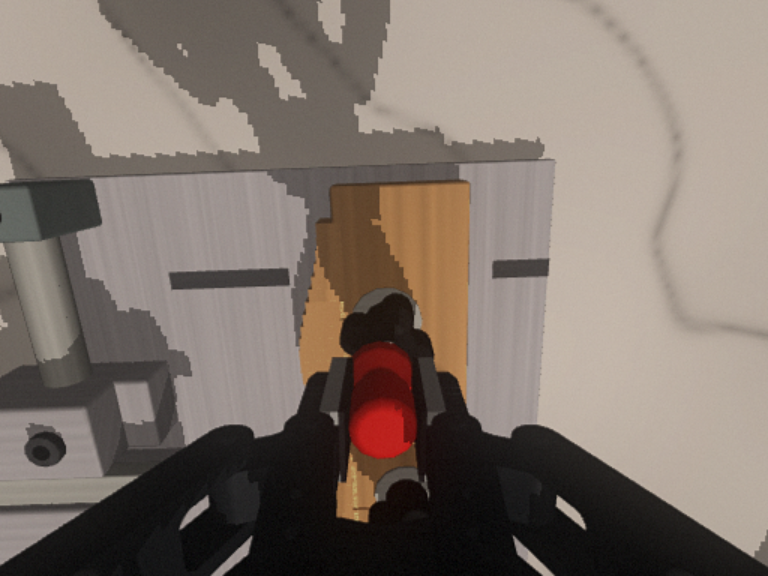

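Run:
```python
from h import *
c=cam('wrist'); P=cloud(c); m=(P[...,2]>.059)&(P[...,2]<.069)&(abs(P[...,0]-.544)<.03)&(abs(P[...,1]-.048)<.03)
m&=c[0].max(-1)<80
v,u=np.nonzero(m); q=np.array([ray_z(c,a,b,.064)[:2] for a,b in zip(u,v)])
a=np.radians(-6.1);e1=np.array([np.cos(a),np.sin(a)]);e2=np.array([-e1[1],e1[0]])
p1,p2=q@e1,q@e2; c1=(p1.max()+p1.min())/2;print(np.ptp(p1),'centre',c1*e1+(p2.max()-.0201)*e2)
```

```text
0.03875539220368018 centre [0.54473188 0.04889417]
```

>>> {"fn": "apply_moves", "kwargs": {
  "steps": [
    {"offset": [0.001,0.0008,0],"rotation": [0,0,0],"gripper": -1},
    {"offset": [0.001,0.0008,-0.005],"rotation": [0,0,0],"gripper": -1},
    {"offset": [0.001,0.0008,-0.01],"rotation": [0,0,0],"gripper": -1},
    {"offset": [0.001,0.0008,-0.012],"rotation": [0,0,0],"gripper": -1},
    {"offset": [0.001,0.0008,-0.014],"rotation": [0,0,0],"gripper": -1},
    {"offset": [0.001,0.0008,-0.015],"rotation": [0,0,0],"gripper": -1},
    {"offset": [0.001,0.0008,-0.015],"rotation": [0,0,0],"gripper": -1},
    {"offset": [0.001,0.0008,-0.015],"rotation": [0,0,0],"gripper": -1}
  ]
}}

```text
time_s: 22.55
ee_pos: [0.5436, 0.0484, 0.15]
orientation: [0.635, 0.773, 0.0, 0.0]
ft_force: [-0.6, -0.4, 0.5]
grip_width: 0.228
grip_force: 24.7
```

```bash
python3 s.py; python3 red.py
```

```text
22.55 [0.5436 0.0484 0.15  ] yaw 11.17 T [-0.03   0.016  0.002] F [-0.56 -0.36  0.51] grip [19.42 24.7 ] j6 -0.152
[ 233  228   45   78 2523] top z 0.10558710179385249 cap [0.5442 0.0481 0.1041] cap range [0.0198 0.0211 0.0072] all [ 0.5332 -0.017   0.0291] [0.5683 0.0588 0.1068]
22.6 [0.5436 0.0484 0.1499]
```

>>> {"fn": "apply_moves", "kwargs": {
  "steps": [
    {"offset": [0,0,-0.0004],"rotation": [0,0,0],"gripper": -1},
    {"offset": [0,0,-0.0008],"rotation": [0,0,0],"gripper": -1},
    {"offset": [0,0,-0.0012],"rotation": [0,0,0],"gripper": -1},
    {"offset": [0,0,-0.0012],"rotation": [0,0,0],"gripper": -1},
    {"offset": [0,0,-0.0012],"rotation": [0,0,0],"gripper": -1},
    {"offset": [0,0,-0.0012],"rotation": [0,0,0],"gripper": -1},
    {"offset": [0,0,-0.0012],"rotation": [0,0,0],"gripper": -1},
    {"offset": [0,0,-0.0012],"rotation": [0,0,0],"gripper": -1}
  ]
}}

```text
time_s: 23.4
ee_pos: [0.5437, 0.0484, 0.1497]
orientation: [0.635, 0.773, 0.0, 0.0]
ft_force: [-2.8, -0.3, 7.2]
grip_width: 0.235
grip_force: 25.3
```

```bash
python3 s.py
```

```text
23.4 [0.5437 0.0484 0.1497] yaw 11.18 T [-0.078  0.464  0.035] F [-2.77 -0.29  7.22] grip [20.  25.3] j6 -0.152
```

Contact at 7 N. I'll ease off and open slowly.

>>> {"fn": "apply_moves", "kwargs": {
  "steps": [
    {"offset": [0,0,0.0007],"rotation": [0,0,0],"gripper": -1},
    {"offset": [0,0,0.0007],"rotation": [0,0,0],"gripper": -1},
    {"offset": [0,0,0.0007],"rotation": [0,0,0],"gripper": -0.4},
    {"offset": [0,0,0.0007],"rotation": [0,0,0],"gripper": -0.3},
    {"offset": [0,0,0.0007],"rotation": [0,0,0],"gripper": -0.1},
    {"offset": [0,0,0.0007],"rotation": [0,0,0],"gripper": 0.3},
    {"offset": [0,0,0.0007],"rotation": [0,0,0],"gripper": 0.6},
    {"offset": [0,0,0.0007],"rotation": [0,0,0],"gripper": 0.6}
  ]
}}

```text
time_s: 24.2
ee_pos: [0.5435, 0.0484, 0.1493]
orientation: [0.635, 0.773, -0.0, -0.0]
ft_force: [-0.7, -0.6, -0.2]
grip_width: 0.801
grip_force: 0.0
```

>>> {"fn": "apply_moves", "kwargs": {
  "steps": [
    {"offset": [0,0,0],"rotation": [0,0,0],"gripper": 0.6},
    {"offset": [0,0,0.01],"rotation": [0,0,0],"gripper": 0.6},
    {"offset": [0,0,0.03],"rotation": [0,0,0],"gripper": 0.6},
    {"offset": [0,0,0.06],"rotation": [0,0,0],"gripper": 0.6},
    {"offset": [0,0,0.09],"rotation": [0,0,0],"gripper": 0.6},
    {"offset": [0,0,0.12],"rotation": [0,0,0],"gripper": 0.6},
    {"offset": [0,0,0.12],"rotation": [0,0,0],"gripper": 0.6},
    {"offset": [0,0,0.12],"rotation": [0,0,0],"gripper": 0.6}
  ]
}}

```text
time_s: 25.0
ee_pos: [0.5441, 0.0484, 0.2711]
orientation: [0.635, 0.773, 0.001, 0.001]
ft_force: [-0.5, 0.1, -0.4]
grip_width: 0.798
grip_force: 0.0
```

```bash
python3 red.py r4.png; python3 look.py
```

```text
[239 178  27  35 701] top z 0.1053074748470431 cap [0.5433 0.0469 0.1039] cap range [0.02   0.0205 0.0058] all [0.5312 0.0117 0.029 ] [0.5607 0.0584 0.106 ]
25.05 [0.5432 0.0484 0.2695]
(array([0.5463, 0.0544]), np.float64(16.2), np.float64(36.9), np.float64(30.7), np.int32(410))
(array([ 0.4064, -0.047 ]), np.float64(1.7), np.float64(112.7), np.float64(100.2), np.int32(5317))
(array([ 0.5743, -0.0446]), np.float64(-0.6), np.float64(39.4), np.float64(41.4), np.int32(769))
25.1 [0.5428 0.0484 0.2685] yaw 11.17 tz [-0.047 -0.004  0.013] [ 0.04  0.04  1.92  0.    1.18 -0.15]
```

View pics/r4.png

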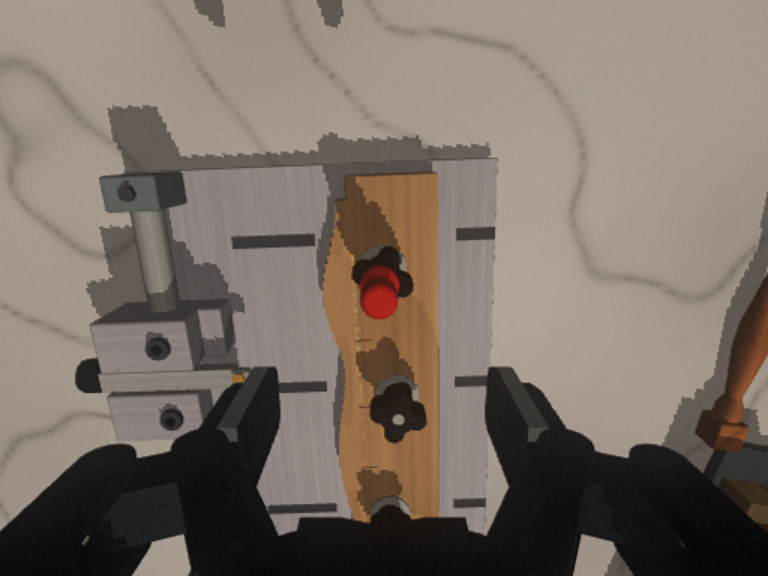

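The marker stands upright at (380,300) on the left knob. One settled measurement to check the centring.

Run:
```python
from h import *
for _ in range(3): c=cam('wrist')
exec(open('red.py').read().split("c=cam('wrist');")[1].split('if len')[0].replace('b,g,r','b,g,r',1))
m=(P[...,2]>.057)&(P[...,2]<.07)&(abs(P[...,0]-.544)<.03)&(abs(P[...,1]-.048)<.03)&(c[0].max(-1)<80)
v,u=np.nonzero(m); q=np.array([ray_z(c,a,b,.064)[:2] for a,b in zip(u,v)])
a=np.radians(-6.1);e1=np.array([np.cos(a),np.sin(a)]);e2=np.array([-e1[1],e1[0]])
p1,p2=q@e1,q@e2; print(np.ptp(p1),'knob',(p1.max()+p1.min())/2*e1+(p2.max()-.0201)*e2)
print(knobs(c))
c=cam('top');u0,v0=236.7,180.7
cv2.imwrite('pics/t2.png',cv2.resize(c[0][150:210,200:280],(800,600),interpolation=cv2.INTER_CUBIC))
```

```text
[242 179  27  36 722] top z 0.10537688630055296 cap [0.5432 0.047  0.1039] cap range [0.0199 0.0205 0.0065] all [0.5313 0.0108 0.0289] [0.561  0.0584 0.1062]
25.25 [0.5426 0.0484 0.2678]
0.03918015450730472 knob [0.54481087 0.04863443]
[(array([0.5463, 0.0544]), np.float64(15.5), np.float64(37.6), np.float64(31.1), np.int32(415)), (array([ 0.406 , -0.0468]), np.float64(0.0), np.float64(110.7), np.float64(101.2), np.int32(5285)), (array([ 0.5741, -0.0447]), np.float64(-0.8), np.float64(39.5), np.float64(41.6), np.int32(780))]
```

Run:
```python
from h import *
c=cam('side')
p=c; T=np.linalg.inv(c[5]); x=T@np.array([.544,.048,.08,1]); u=x[0]/x[2]*c[2]+c[3];v=x[1]/x[2]*c[2]+c[4]
u,v=int(u),int(v)
cv2.imwrite('pics/s2.png',cv2.resize(c[0][v-36:v+36,u-48:u+48],(768,576),interpolation=cv2.INTER_CUBIC))
```

```text
(no output)
```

View pics/s2.png

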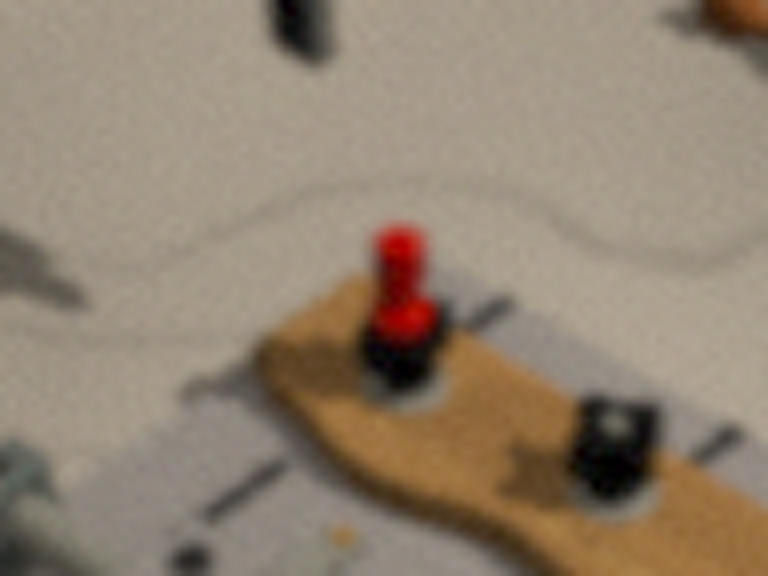

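The side crop shows the marker upright at (400,280), standing on the knob within about 2 mm of its middle. Handing in.

```bash
python3 -c "
from workcell import ticket
print(ticket.hand_in())"
```

```text
the job is handed in; nothing more can be done
None
```

The left knob was the loose one: I turned it on about 40°. The middle and right knobs held at about 0.45 N m and sprang back unturned. The red marker now stands upright within about 2 mm of the middle of the left knob's top, and the job was handed in at about 25 s.

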